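Set a display stand's leg to its length mark and hold it there with the cam lever shut

ROBOT

A 6-joint arm with a two-finger parallel gripper is mounted at the origin on a cart in front of the work surface, level with it; the furniture and walls round the work are solid. World frame = base frame: x ahead of the robot, y to its left, z up, the work surface at z = 0. Lengths are in mm, angles in degrees, forces in N, time in s.
With the tool pointing down it reaches from about 350 to 850 mm from the base axis. Payload 8.1 kg.
Tool frame: the origin (TCP) lies between the finger pads; the fingertips stand 22 mm ahead of it and the grasp point (between the pads) lies 3 mm ahead of it; z points along the fingers, y is the line along which they close (so a half turn about z gives the same grasp; the last joint's range is limited). The gripper opens to 85 mm and grips with 20 to 120 N. Pads are 22 mm wide; open, the fingers measure 114 mm over their backs; the gripper's body (76 mm by 85 mm) begins 54 mm behind the grasp point. The pads swing forward as they close: fully open they stand 13 mm farther back than shut.
Start: joints at [62.143, 7.471, 85.268, -0, 87.261, -4.893], TCP at [234.073, 552.463, 253.292] pointing down, gripper open.
Joint ranges: [-169.43, 169.43], [-51.17, 129.36], [1.28, 143.12], [-76.62, 256.62], [0, 156.53], [-152.29, 152.29]. Speed limits (degrees/s): [136.94, 136.94, 159.86, 180, 180, 180].

INTERFACE

Orientations are given as [roll, pitch, yaw] about the fixed x, y, z axes, in that order (R = Rz(yaw) Ry(pitch) Rx(roll)).
In Python, from bench import r, vision gives the robot as it stands.
- The arm moves only by the tool step_arm, never from a script. Its argument "targets" is a list that holds one entry, the list of rows, each a list of 6 numbers: the shift along the world's x, y, z in mm, then the turn, a rotation vector about the world's x, y, z in rad. In form: [[[x, y, z, rx, ry, rz], ...]]. A call has 1 to 12 rows; each row is the pose to reach, as a shift and turn from the pose commanded when the call began; what a row does not reach only later rows make up. A row lasts 1/12 s, in which the tool goes at most 41.7 mm and 7.16 degrees, less where a joint would pass 70% of its speed; a pose out of reach is approached as far as the arm can. A call with a gripper value outside its range is refused whole. "fingers" is the gripper's target within -1 to 1 (shut at 1, half-way at 0, fully open at -1), set as the call begins (left out, the last holds). The fingers move at their own pace and stop on an object; "newtons" is the grip in N (left out, the last holds). Time passes only in rows, so rows that repeat a pose let the fingers close. It gives the time, the measured TCP pose, the force, the opening and the grip force at its end, in the units of the state.
- r.sense(): the state, without advancing time (a new reading comes with each control period).
- vision.snapshot(name): name is "scene" or "top" or "wrist"; returns a dict with "img" (420x560x3 uint8, blue, green, red), "mtx" (3x3 intrinsics, pixels), "eye" and "attitude" of the camera in the world. Camera axes: x right, y up, looking along -z (the intrinsics and any distortion apply to the point x, -y, -z); pixel columns grow to the right and rows downward; lengths in mm; the calibration is good to about 2 mm. A picture is of the moment at which its call begins. There is no depth.
- r.hand_in(): hands the job in; it is judged then, once.
The state is a dict: "time": time; "joint_pos": joint angles; "qd": joint speeds; "joint_efforts": joint torques, N m; "tool_pos": TCP position; "tcp_rot": TCP orientation; "ft_force": force on the tool from outside, world axes, zero at the start; "wrist_torque": the same for the moment, N m; "finger_gap": finger opening in mm; "grip_force": force on a finger pad.
Only numpy, scipy, OpenCV 4.12 (cv2) and the standard library are available. Lean on these libraries where they do the work, as an engineer would, in place of code of your own. Each camera call takes 0.05 s, during which the arm holds its last target. There are 200 camera calls.

TASK

Pick the big wooden button off the setting board, where it lies in the way of the display stand's sliding leg, and put it in the basket. Then draw the leg out by its crossbar against its spring until the bar is level with the pointer of the length mark and, keeping hold of the bar so that the leg stays at the mark, slide along the bar to push the cam lever shut against the leg. Finish still holding the bar at the mark with the lever shut (let go and the leg springs back in), and leave the other goods on the table where they are.

Things in the scene. Friction and masses are not known exactly. Their poses are not given: they have to be found in the camera images.
- stand: Folded stand: pale board 95 x 375 x 6 mm fixed on the table, with an aluminium tube ending in a black collar (49 mm tall). Origin: on the table, below the leg's axis, at the collar's front face. Its +y is the way the leg draws out; board y = -140 to 235 mm, x = -35 to 60 mm. Cam lever on the -x side, length mark on the +x side.
- sliding_leg: Sliding leg: steel rod (16 mm thick, axis 28 mm above the table) that slides along the stand's +y out of the collar, with a black upright carrying a crossbar, and a 32 mm rubber tip reaching 65 mm beyond the bar, down to 12 mm above the table. Origin as bar_center. A spring of 4 N (leg in) to 7 N (out) draws it in. Bar centre 65 mm from the collar's face when in, 165 mm at most.
- bar_center (a point): Centre of the aluminium crossbar, above the rod, 82 mm above the table. The bar is 13 x 13 mm, level, along the stand's x, from 130 mm on the -x side of this point to 35 mm on the +x side. It is polished (friction about 0.2): closed fingers can slide along it.
- bar_grip (a point): Place to take the bar: on its centre line near its free end, 108 mm to the stand's -x side of the rod, 82 mm above the table. Fingers close across the bar (along the stand's y) and stand here outside the open lever; 76 mm free beneath.
- cam_lever (a joint): Lever angle, rad: 0 shut (along the leg, at a hard stop), 0.2 to 0.32 as found: open, pointing away to the stand's -x side. Turns about a vertical pin at stand x = -24, y = -8 mm; stays where left (0.08 N m). Fingers reaching at least 20 mm below the bar's centre push it shut as they slide along the bar to the rod; 22 mm wide fingers end with their centre 40 mm from the rod's axis.
- lever_tip (a point): Free end of the cam lever, 155 mm from its pin, 62 mm above the table. The lever is a steel bar 10 mm wide and 16 mm tall (54 to 70 mm above the table, just below the crossbar). Shut, its outer side is 29 mm to the -x side of the rod's axis.
- mark_line (a point): Top of the length mark's pointer: slim grey upright, 6 x 4 mm, 68 mm tall, clipped to the board's +x edge (stand x = 45 mm, y = 110 to 145 mm). The leg is at the mark when the crossbar's centre has the same y in the stand's frame as this point. Axes as the stand's. Fixed.
- button_center (a point): Centre of the big round wooden button lying flat on the board in front of the leg's rubber tip, 180 to 195 mm from the collar: 40 mm diameter, 10 mm thick, 20 g, loose, its underside 6 mm above the table. Room for fingers on its stand -x and +x sides.
- basket: Woven basket, 246 (x) x 220 (y) x 71 mm, fixed. Origin: centre of its underside. It is padded: things lie on its lining 58 mm above the table, inside walls whose rim is 67 to 71 mm high; inside 190 x 168 mm.
- hairtie: Bystander: hair tie on a card, 155 x 88 x 16 mm, near the front edge.
- coasters: Bystander: round tied stack of coasters, 115 mm across, 28 mm tall, near the front edge.
- case_near: Bystander: glasses sleeve, 206 x 78 x 23 mm, front right.
- case_side: Bystander: glasses sleeve, 208 x 91 x 25 mm, far right.
- scrubby_a: Bystander: round scrubby, 89 mm across, 44 mm tall, at the back right.
- scrubby_b: Bystander: round scrubby, 89 mm across, 44 mm tall, at the back.
- scrubby_c: Bystander: round scrubby, 88 mm across, 43 mm tall, at the back left.
- button: The same button; origin at the centre of its underside.
There are look-alikes about, which are no part of the job. Of the things shaped like the button, the wooden one is meant.

How it is judged:
By the outcome, as a careful person would: the job done as asked, in the order asked, and still so for the second after the job is handed in, while the arm keeps its last pose, push and grip.
It also fails if it takes over 54 s, if anything falls off the work surface, if the arm or the gripper's body presses on something with over 40 N, if the wrist force passes 120 N, or if a joint passes its speed limit or range.

## Working session

There is one attempt and no reset: what is moved stays moved. The work goes in short steps, Python scripts to look and compute and a tool call to move; the robot and the scene stay as the last step left them, time stands still between calls to the robot, and variables do not carry over. Pictures are saved under pics/ and viewed, at most 10 in all, crops included, and the job is handed in when it is done.

Besides the shell and the picture viewer there is one more tool, called by a JSON object that holds its "fn" and its "kwargs". step_arm: Moves the arm, as the interface text tells. Its arguments: {"type":"object","properties":{"targets":{"type":"array"},"fingers":{"type":"number"},"newtons":{"type":"number"}},"required":["targets"]}

```bash
mkdir -p pics; ls
cat > h.py <<'E'
import numpy as np, cv2
from bench import r, vision
def snap(n,f):
    s=vision.snapshot(n); cv2.imwrite('pics/'+f+'.png',s['img']); np.savez('pics/'+f,**{k:v for k,v in s.items() if v is not None}); return s
E
python3 - <<'E'
from h import *
for n in ('top','scene'):
    s=snap(n,n+'0'); print({k:(v if k!='img' else 0) for k,v in s.items()})
print(r.sense())
E
```

```text
pics
{'img': 0, 'mtx': array([[395.27306237,   0.        , 283.83926223],
       [  0.        , 395.27306237, 207.4451829 ],
       [  0.        ,   0.        ,   1.        ]]), 'eye': array([ 389.71055777,  -38.00783731, 1155.61122008]), 'attitude': array([  9.8104494 ,  -1.30297588, -91.30203688])}
{'img': 0, 'mtx': array([[420.74926511,   0.        , 282.80900635],
       [  0.        , 420.74926511, 206.6794231 ],
       [  0.        ,   0.        ,   1.        ]]), 'eye': array([-324.41728084, -751.17733709,  695.22724829]), 'attitude': array([ 62.41827001,   1.06896889, -52.17696536])}
{'time': 0.1, 'joint_pos': array([ 6.21421946e+01,  7.51040901e+00,  8.53240592e+01,  5.89479166e-04,
        8.72616255e+01, -4.89310475e+00]), 'qd': array([ 0.120131  , -0.04914874, -0.21448103, -0.02829437, -0.06478113,
       -0.02173958]), 'joint_efforts': array([ 2.23726223e-03, -5.70955718e+01, -5.01937652e+01, -1.76383865e-04,
        8.34000675e-03, -7.11777398e-05]), 'tool_pos': array([233.85740359, 552.04550525, 252.34340838]), 'tcp_rot': array([-1.79904307e+02, -8.78311983e-03,  1.57035263e+02]), 'ft_force': array([-0.33220285, -0.49570369, -0.175853  ]), 'wrist_torque': array([ 0.01591897, -0.01200731,  0.02552332]), 'grip_force': 0.0, 'finger_gap': 85.52771432875372}
```

View pics/top0.png

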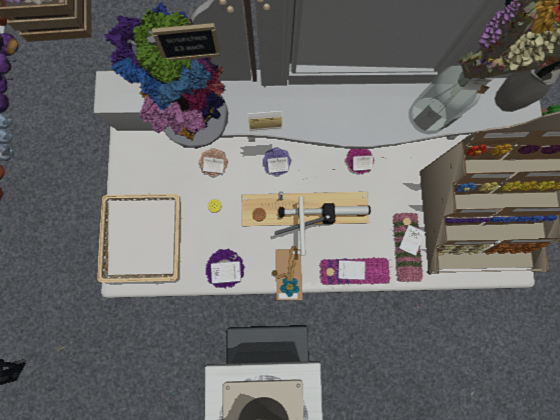

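View pics/scene0.png

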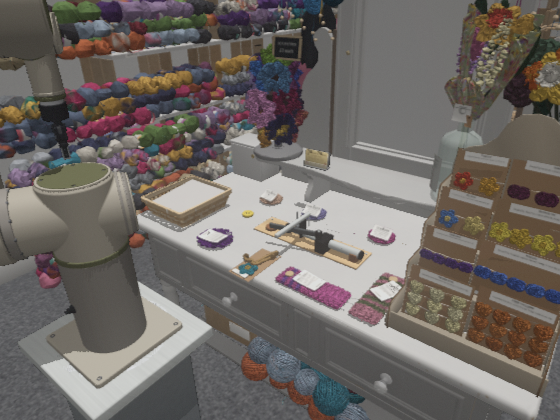

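Top view: the stand runs horizontally with the leg drawing out to image left (world +y). The wooden button is at (259,214), the bar at x≈302, the mark at (281,197), the lever tip at about (276,233) and the basket at (140,238). Next I'll zoom in.

```bash
cat >> h.py <<'E'
from scipy.spatial.transform import Rotation as Ro
def ray(s,p,z):
    R=Ro.from_euler('xyz',s['attitude'],degrees=True).as_matrix()
    d=np.linalg.inv(s['mtx'])@[p[0],p[1],1]; d=R@(d*[1,-1,-1]); e=s['eye']
    return e+d*(z-e[2])/d[2]
def proj(s,P):
    R=Ro.from_euler('xyz',s['attitude'],degrees=True).as_matrix()
    c=R.T@(np.array(P)-s['eye']); c=c*[1,-1,-1]; q=s['mtx']@c; return q[:2]/q[2]
E
python3 - <<'E'
from h import *
s=np.load('pics/top0.npz'); im=s['img']
c=cv2.resize(im[185:275,235:375],None,fx=5.7,fy=5.7,interpolation=cv2.INTER_CUBIC); cv2.imwrite('pics/c1.png',c)
print(s.files,'pitch: x->rows')
for n,p,z in [('button',(259,214),16),('boardL',(242,210),6),('boardR',(368,210),6),('basketTL',(101,196),70),('basketBR',(179,282),70),('mark',(281,197),68),('barend',(301,254),82),('bartop',(302,196),82),('levtip',(276,234),62)]: print(n,ray(s,p,z).round(0))
print(proj(s,[0,0,0]))
E
```

```text
['img', 'mtx', 'eye', 'attitude'] pitch: x->rows
button [568.   4.  16.]
boardL [583.  55.   6.]
boardR [ 576. -318.    6.]
basketTL [619. 439.  70.]
basketBR [379. 219.  70.]
mark [607. -60.  68.]
barend [ 446. -110.   82.]
bartop [ 606. -118.   82.]
levtip [504. -44.  62.]
[263.39251586 422.01357688]
```

View pics/c1.png

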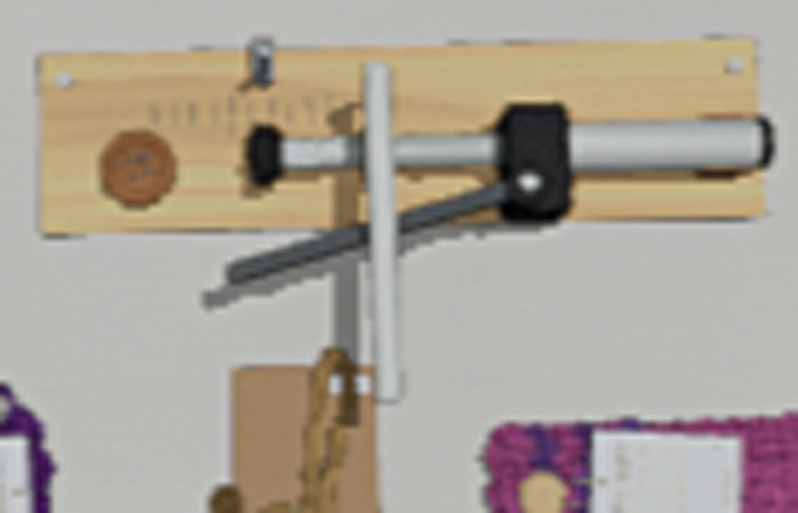

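The crop shows the board corners, the button at crop (138,167), the pointer top at about (262,47), the bar from (377,65) to (390,400) and the lever tip at (233,270).

Run:
```python
from h import *
s=np.load('pics/top0.npz')
f=lambda u,v:(235+(u+.5)/5.7-.5,185+(v+.5)/5.7-.5)
C={n:ray(s,f(*p),6)[:2] for n,p in dict(TL=(38,55),BL=(40,237),TR=(757,38),BR=(765,216)).items()}
# stand coords: TL=(60,235) BL=(-35,235) TR=(60,-140) BR=(-35,-140)
S=np.array([[60,235],[-35,235],[60,-140],[-35,-140]],float);W=np.array([C[k] for k in('TL','BL','TR','BR')])
z=S@[1,1j]; w=W@[1,1j]; a=np.vdot(z-z.mean(),w-w.mean()); th=np.angle(a)
o=w.mean()-np.exp(1j*th)*z.mean(); print('scale',abs(a)/np.vdot(z-z.mean(),z-z.mean()).real,'yaw',np.degrees(th),'origin',o)
print('resid',abs(w-o-np.exp(1j*th)*z))
T=lambda p:(lambda q:np.round([q.real,q.imag],1))((p[0]+1j*p[1]-o)*np.exp(-1j*th))
for n,p,h in [('btn',(138,167),16),('marktop',(262,47),68),('barTop',(377,65),88),('barBot',(390,400),88),('levtip',(233,271),70),('pin',(529,182),60),('cardTL',(232,368),3),('cardTR',(378,366),3)]:
    P=ray(s,f(*p),h); print(n,P.round(1),'stand',T(P))
```

```text
scale 0.9999575225696197 yaw 0.40336380335889166 origin (571.6427247988229-178.83784553535185j)
resid [0.01687988 0.26094604 1.11294324 1.15858176]
btn [568.5   5.   16. ] stand [ -1.8 183.9]
marktop [619.1 -58.7  68. ] stand [ 48.3 119.8]
barTop [ 604.9 -113.8   88. ] stand [33.8 64.8]
barBot [ 443.7 -115.1   88. ] stand [-127.5   64.6]
levtip [508.3 -42.3  70. ] stand [-62.4 137. ]
pin [ 550.4 -189.    60. ] stand [-21.3 -10. ]
cardTL [465.9 -41.1   3. ] stand [-104.7  138.5]
cardTR [ 465.4 -115.6    3. ] stand [-105.8   63.9]
```

{"fn": "step_arm", "kwargs": {"targets": [[[167,-273,-20,0,0,-0.58],[167,-273,-20,0,0,-0.58],[167,-273,-20,0,0,-0.58],[167,-273,-20,0,0,-0.58],[167,-273,-20,0,0,-0.58],[167,-273,-20,0,0,-0.58],[167,-273,-20,0,0,-0.58],[167,-273,-20,0,0,-0.58],[167,-273,-20,0,0,-0.58],[334,-547,-103,0,0,-1.163],[334,-547,-103,0,0,-1.163],[334,-547,-103,0,0,-1.163]]], "fingers": -1, "newtons": 30}}

```text
time: 1.1
tool_pos: [464.3, 175.4, 201.7]
tcp_rot: [180.0, -0.0, 102.1]
ft_force: [0.4, -0.1, 0.0]
finger_gap: 85.6
grip_force: 0.0
```

{"fn": "step_arm", "kwargs": {"targets": [[[103,-168,-50,0,0,-0.205],[103,-168,-50,0,0,-0.205],[103,-168,-50,0,0,-0.205],[103,-168,-50,0,0,-0.205],[103,-168,-50,0,0,-0.205],[103,-168,-50,0,0,-0.205],[103,-168,-50,0,0,-0.205],[103,-168,-50,0,0,-0.205]]]}}

```text
time: 1.77
tool_pos: [566.6, 8.6, 151.5]
tcp_rot: [-179.9, -0.0, 90.5]
ft_force: [0.1, -0.4, 0.5]
finger_gap: 85.6
grip_force: 0.0
```

Run:
```python
from h import *
s=snap('wrist','w1'); t=r.sense(); print(t['tool_pos'],t['tcp_rot'],s['eye'],s['attitude'],s['mtx'][0])
```

```text
[566.67584289   9.14948628 151.94178419] [-1.79970539e+02 -3.14098751e-02  9.06064217e+01] [566.74393277  89.94868295 273.556942  ] [-18.16865776   0.0924521    0.54109885] [374.72889231   0.         275.68461452]
```

View pics/w1.png

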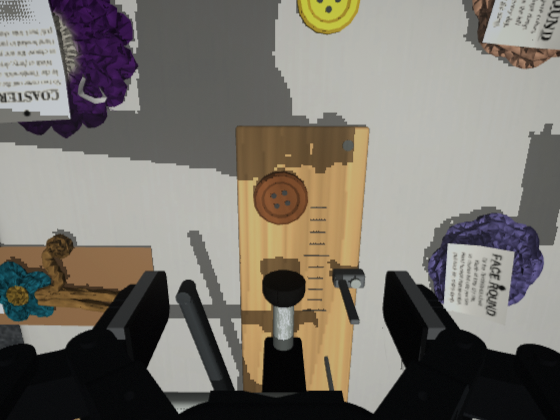

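Wrist view: button at (281,197); the pointer's clip base is at (348,277) and its top at about (353,320). Checking both by ray.

Run:
```python
from h import *
s=np.load('pics/w1.npz'); im=s['img']
hsv=cv2.cvtColor(im,cv2.COLOR_BGR2HSV)
m=cv2.inRange(hsv,(3,110,40),(14,255,190)); m[:160]=0;m[235:]=0;m[:,:240]=0;m[:,330:]=0
n,l,st,c=cv2.connectedComponentsWithStats(m); i=1+st[1:,4].argmax(); print(st[i],c[i])
b=st[i]; print('btn',ray(s,(b[0]+b[2]/2-.5,b[1]+b[3]/2-.5),15))
for p,h in [((353,320),68),((348,277),6),((353,319),68)]: print(p,ray(s,p,h).round(1))
t=np.load('pics/top0.npz'); 
T=ray(s,(353,320),68); print('top px of it',proj(t,T))
for q in ([-1.,0]):pass
cv2.imwrite('pics/c2.png',cv2.resize(im[260:330,320:400],None,fx=7,fy=7,interpolation=cv2.INTER_CUBIC))
```

```text
[ 254  172   54   52 2129] [280.41146078 197.54626585]
btn [570.59921909   7.02661613  15.        ]
(353, 320) [617.7 -58.5  68. ]
(348, 277) [626.  -62.6   6. ]
(353, 319) [617.6 -57.7  68. ]
top px of it [280.47186494 193.31541949]
```

View pics/c2.png

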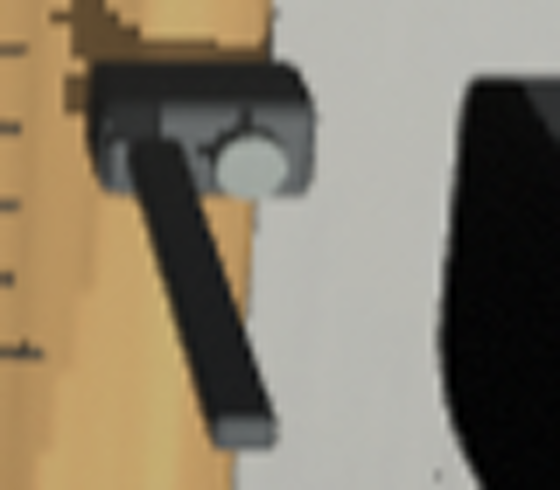

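The pointer's top face is at (354.4,321), which puts world y at about -59, agreeing with the top view. Now I'll pick the button at about (569.5, 6).

{"fn": "step_arm", "kwargs": {"targets": [[[3,-3,-40,0,0,0],[3,-3,-75,0,0,0],[3,-3,-100,0,0,0],[3,-3,-112,0,0,0],[3,-3,-120,0,0,0],[3,-3,-120,0,0,0],[3,-3,-120,0,0,0]]]}}

```text
time: 2.4
tool_pos: [571.0, 5.7, 33.4]
tcp_rot: [179.9, 0.0, 90.6]
ft_force: [0.8, -0.6, 0.5]
finger_gap: 85.1
grip_force: 0.0
```

{"fn": "step_arm", "kwargs": {"targets": [[[0,0,0,0,0,0],[0,0,0,0,0,0],[0,0,0,0,0,0],[0,0,0,0,0,0],[0,0,0,0,0,0],[0,0,0,0,0,0],[0,0,0,0,0,0],[0,0,0,0,0,0]]], "fingers": 1, "newtons": 25}}

```text
time: 3.07
tool_pos: [570.8, 5.0, 33.3]
tcp_rot: [179.9, 0.0, 90.6]
ft_force: [-2.6, -0.4, 7.2]
finger_gap: 37.8
grip_force: 24.3
```

{"fn": "step_arm", "kwargs": {"targets": [[[0,0,20,0,0,0],[0,0,50,0,0,0],[0,10,80,0,0,0],[0,35,110,0,0,0],[-8,70,120,0,0,0],[-16,105,120,0,0,0],[-25,140,120,0,0,0],[-33,175,120,0,0,0],[-42,210,120,0,0,0],[-50,245,120,0,0,0],[-59,280,120,0,0,0],[-68,310,120,0,0,0]]]}}

```text
time: 4.07
tool_pos: [501.4, 317.3, 152.4]
tcp_rot: [180.0, -0.0, 90.6]
ft_force: [0.2, -0.1, 0.2]
finger_gap: 37.9
grip_force: 25.2
```

{"fn": "step_arm", "kwargs": {"targets": [[[-3,13,-10,0,0,0],[-3,13,-30,0,0,0],[-3,13,-45,0,0,0],[-3,13,-55,0,0,0],[-3,13,-60,0,0,0],[-3,13,-60,0,0,0]]]}}

```text
time: 4.57
tool_pos: [498.4, 327.1, 90.4]
tcp_rot: [-179.9, 0.1, 90.5]
ft_force: [0.3, -0.1, 0.2]
finger_gap: 37.9
grip_force: 25.2
```

Run:
```python
from h import *
s=snap('wrist','w2')
```

```text
(no output)
```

View pics/w2.png

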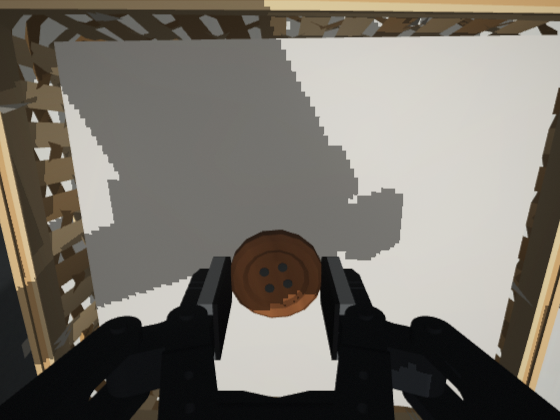

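The button is held between the pads at (277,273), over the basket lining. Releasing and lifting.

{"fn": "step_arm", "kwargs": {"targets": [[[0,0,-2,0,0,0],[0,0,-2,0,0,0],[0,0,-2,0,0,0],[0,0,-2,0,0,0],[0,0,-2,0,0,0],[0,0,-2,0,0,0]]], "fingers": -1}}

```text
time: 5.12
tool_pos: [499.2, 328.2, 90.4]
tcp_rot: [180.0, -0.0, 90.6]
ft_force: [0.2, -0.4, 0.6]
finger_gap: 85.3
grip_force: 0.0
```

{"fn": "step_arm", "kwargs": {"targets": [[[0,0,20,0,0,0],[0,0,50,0,0,0],[0,0,85,0,0,0],[0,0,110,0,0,0],[0,0,110,0,0,0]]]}}

```text
time: 5.53
tool_pos: [502.1, 329.9, 207.7]
tcp_rot: [179.4, -0.3, 90.6]
ft_force: [0.2, -0.6, 0.9]
finger_gap: 85.5
grip_force: 0.0
```

Run:
```python
from h import *
s=snap('wrist','w3'); im=s['img']
m=cv2.inRange(cv2.cvtColor(im,cv2.COLOR_BGR2HSV),(3,110,40),(14,255,190)); m=cv2.morphologyEx(m,cv2.MORPH_OPEN,np.ones((5,5)))
n,l,st,c=cv2.connectedComponentsWithStats(m); print(st[1:],[ray(s,q,66).round(0) for q in c[1:]])
```

```text
[[ 246  166   51   50 1904]] [array([501., 332.,  66.])]
```

The button is in the basket at (501,332). Now to the bar grip at (463,-115).

{"fn": "step_arm", "kwargs": {"targets": [[[-3,-37,-2,0,0,-0.12],[-6,-74,-4,0,0,-0.24],[-9,-111,-8,0,0,-0.36],[-12,-148,-12,0,0,-0.48],[-15,-185,-16,0,0,-0.6],[-18,-222,-20,0,0,-0.72],[-21,-259,-24,0,0,-0.84],[-24,-296,-28,0,0,-0.96],[-27,-333,-32,0,0,-1.08],[-30,-370,-36,0,0,-1.2],[-33,-405,-40,0,0,-1.32],[-36,-430,-44,0,0,-1.44]]]}}

```text
time: 6.58
tool_pos: [461.8, -104.3, 154.6]
tcp_rot: [-180.0, 0.1, 7.7]
ft_force: [0.1, -0.1, -0.3]
finger_gap: 85.2
grip_force: 0.0
```

{"fn": "step_arm", "kwargs": {"targets": [[[-2,-14,0,0,0,-0.12],[-2,-14,0,0,0,-0.134],[-2,-14,0,0,0,-0.134],[-2,-14,0,0,0,-0.134]]]}}

```text
time: 6.92
tool_pos: [460.7, -115.1, 155.3]
tcp_rot: [-180.0, 0.1, 0.6]
ft_force: [-0.0, -0.1, 0.6]
finger_gap: 85.4
grip_force: 0.0
```

Run:
```python
from h import *
s=snap('wrist','w4'); t=r.sense(); print(t['tool_pos'],t['tcp_rot'],s['eye'],s['attitude'])
for P in ([443.7,-115.1,88],[463.2,-114.6,88],[508,-42,70]): print(proj(s,P))
```

```text
[ 460.94878398 -114.8859488   155.53927941] [-1.79964623e+02  3.41311050e-02  5.95955572e-01] [ 541.83579957 -113.2616761   277.22679919] [-1.82882713e+01  5.66723545e-02 -8.94341939e+01]
[277.5653339  260.18881835]
[277.05793065 228.03206244]
[146.59239864 139.23954948]
```

View pics/w4.png

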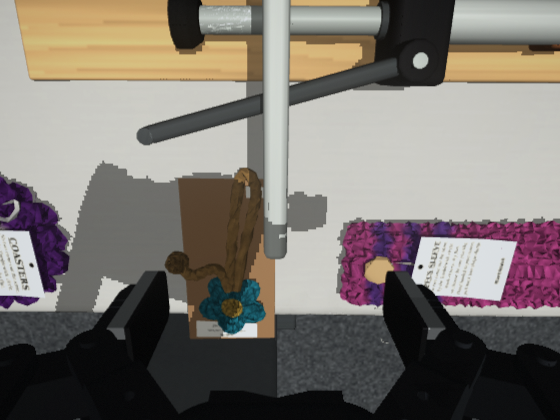

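The bar end is at (276,255) on the gripper's centreline, the lever tip is at (147,136), and the fingers are clear of the lever. Descend and close.

{"fn": "step_arm", "kwargs": {"targets": [[[2,0,-30,0,0,0],[2,0,-55,0,0,0],[2,0,-70,0,0,0],[2,0,-77,0,0,0],[2,0,-77,0,0,0],[2,0,-77,0,0,0]]]}}

```text
time: 7.47
tool_pos: [463.3, -115.3, 79.4]
tcp_rot: [-180.0, 0.0, 0.5]
ft_force: [0.1, 0.2, 0.6]
finger_gap: 85.2
grip_force: 0.0
```

{"fn": "step_arm", "kwargs": {"targets": [[[0,0,0,0,0,0],[0,0,0,0,0,0],[0,0,0,0,0,0],[0,0,0,0,0,0],[0,0,0,0,0,0],[0,0,0,0,0,0],[0,0,0,0,0,0],[0,0,0,0,0,0],[0,0,0,0,0,0],[0,0,0,0,0,0]]], "fingers": 1, "newtons": 25}}

```text
time: 8.3
tool_pos: [463.2, -114.8, 79.3]
tcp_rot: [-179.9, -0.0, 0.4]
ft_force: [-1.2, 7.5, 4.8]
finger_gap: 12.2
grip_force: 29.3
```

{"fn": "step_arm", "kwargs": {"targets": [[[0,5,0,0,0,0],[0,11,0,0,0,0],[0,17,0,0,0,0],[0,23,0,0,0,0],[0,29,0,0,0,0],[0,35,0,0,0,0],[0,41,0,0,0,0],[0,47,0,0,0,0],[0,51,0,0,0,0],[0,55,0,0,0,0],[0,55,0,0,0,0],[0,55,0,0,0,0]]]}}

```text
time: 9.3
tool_pos: [462.9, -61.4, 79.4]
tcp_rot: [179.9, 0.0, 0.4]
ft_force: [-2.3, -5.3, 4.6]
finger_gap: 12.4
grip_force: 29.3
```

Run:
```python
from h import *
w=snap('wrist','w5'); s=snap('top','t5'); t=r.sense(); print(t['tool_pos'],t['ft_force'],t['finger_gap'])
a=cv2.resize(s['img'][175:255,245:345],None,fx=6,fy=6,interpolation=cv2.INTER_CUBIC)
cv2.imwrite('pics/c5.png',a)
cv2.imwrite('pics/cw5.png',w['img'])
```

```text
[462.94063391 -61.5770788   79.35164699] [-3.01979624 -5.14958705  4.56207779] 12.689958932909056
```

View pics/c5.png

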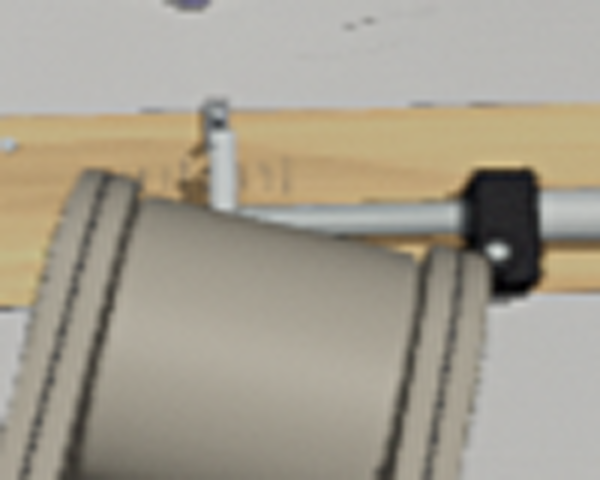

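The bar's +x end is at crop (222,135) and the pointer's top at about (216,107), so they are nearly level. Computing this more finely.

Run:
```python
from h import *
w=np.load('pics/w5.npz'); s=np.load('pics/t5.npz')
print('wrist px mark',proj(w,[619,-59,68]),'bar end',proj(w,[606,-61,88]))
g=s['img'].sum(2).astype(int)//3
for rr in range(190,209): print(rr,g[rr,272:292])
print(proj(s,[619,-59,68]),proj(s,[606,-60,88]))
f=lambda u,v:(245+(u+.5)/6-.5,175+(v+.5)/6-.5)
print('mark',ray(s,f(216,106),68),'bar',ray(s,f(223,160),88))
```

```text
wrist px mark [ 274.92053426 -210.56601571] bar end [ 283.03773442 -200.90569302]
190 [188 186 185 186 185 187 188 186 186 187 186 187 187 187 186 186 185 186
 185 186]
191 [187 187 187 188 188 190 187 165 158 161 160 180 189 188 186 187 187 187
 186 187]
192 [185 186 186 186 188 188 166 138 131 123 133 173 187 185 186 186 186 186
 187 186]
193 [163 168 169 168 170 171 128 123 148 164 144 149 157 158 158 159 160 160
 161 161]
194 [159 161 161 161 161 163 120 108 123 148 143 152 159 157 156 157 156 157
 158 157]
195 [162 160 160 161 162 163 122 109  86  65 113 154 163 163 162 162 164 163
 164 163]
196 [165 164 165 165 167 168 127 112 119 117 137 157 165 167 166 166 167 166
 166 167]
197 [166 165 165 165 168 169 133 122 173 195 197 184 171 166 167 165 166 165
 165 164]
198 [158 158 158 159 161 157 121 110 168 193 198 181 166 161 162 163 164 164
 164 164]
199 [154 155 153 154 152 120  90 101 141 182 194 180 161 155 157 157 158 159
 161 163]
200 [155 155 157 155 127  96  97 124 169 192 196 181 163 155 154 156 156 156
 155 156]
201 [156 157 155 148 149 128 140 144 169 190 196 182 162 152 153 153 151 152
 153 151]
202 [150 153 152 134 145 154 150 133 165 190 196 183 150 142 151 153 144 145
 152 152]
203 [143 150 154 137 147 153 119  98 158 190 196 185 152 135 151 155 145 140
 150 155]
204 [142 148 150 133 142 123 114 121 164 190 197 186 153 133 149 155 153 146
 150 156]
205 [145 150 125  90  93  93  87 113 164 190 196 187 156 130 150 161 160 151
 155 160]
206 [149 154 129  90  88  91  83 100 160 190 196 186 157 139 153 162 160 150
 156 159]
207 [143 151 152 113  88  90  89 110 163 191 197 184 153 147 156 157 160 160
 161 158]
208 [104 109 118  98  87  90  90 109 161 192 198 187 152 143 149 151 151 154
 151 152]
[280.65162267 192.85081392] [281.22259141 195.96290936]
mark [620.7281572  -58.84486576  68.        ] bar [591.15370088 -61.12958365  88.        ]
```

Run:
```python
from h import *
w=np.load('pics/w1.npz'); g=w['img'].max(2).astype(int)
print('col284',list(enumerate(g[262:282,284],262))); print('board col300',list(enumerate(g[120:134,300],120)), 'btn col')
print('tip',[ray(w,(284,v),12).round(1) for v in (269,271,273)],'boardend',[ray(w,(300,v),6).round(1) for v in (125,126,127)])
print('mark',ray(w,(354.4,321.1),68))
print('expected tip y', -178.84+130,'boardend',-178.84+235)
t=np.load('pics/top0.npz')['img'].sum(2)//3
for rr in range(191,196): print(rr,t[rr,274:290])
print('bar rows')
for rr in (200,205): print(rr,t[rr,296:308])
```

```text
col284 [(262, np.int64(98)), (263, np.int64(101)), (264, np.int64(104)), (265, np.int64(103)), (266, np.int64(102)), (267, np.int64(102)), (268, np.int64(103)), (269, np.int64(80)), (270, np.int64(37)), (271, np.int64(17)), (272, np.int64(17)), (273, np.int64(17)), (274, np.int64(16)), (275, np.int64(17)), (276, np.int64(16)), (277, np.int64(15)), (278, np.int64(16)), (279, np.int64(16)), (280, np.int64(15)), (281, np.int64(14))]
board col300 [(120, np.int64(98)), (121, np.int64(97)), (122, np.int64(98)), (123, np.int64(97)), (124, np.int64(97)), (125, np.int64(91)), (126, np.int64(84)), (127, np.int64(90)), (128, np.int64(97)), (129, np.int64(98)), (130, np.int64(99)), (131, np.int64(99)), (132, np.int64(98)), (133, np.int64(99))] btn col
tip [array([574.2, -52.6,  12. ]), array([574.2, -54.4,  12. ]), array([574.2, -56.1,  12. ])] boardend [array([583.8,  58. ,   6. ]), array([583.8,  57.3,   6. ]), array([583.8,  56.6,   6. ])]
mark [618.64097649 -59.29145424  68.        ]
expected tip y -48.84 boardend 56.16
191 [187 186 188 190 186 167 158 159 162 181 188 188 187 187 186 187]
192 [185 187 187 189 167 139 131 122 131 174 186 185 185 186 185 186]
193 [170 169 171 171 129 123 149 164 143 149 158 157 158 159 160 159]
194 [160 161 161 163 120 110 124 150 144 152 158 158 156 157 156 157]
195 [160 161 162 164 123 112  85  62 117 158 163 164 163 162 164 163]
bar rows
200 [163 163 139 157 188 196 184 156 157 166 165 167]
205 [102 151 150 161 188 196 190 160 153 159 161 160]
```

{"fn": "step_arm", "kwargs": {"targets": [[[0,1,0,0,0,0],[4,1.5,0,0,0,0],[10,1.6,0,0,0,0],[16,1.6,0,0,0,0],[22,1.7,0,0,0,0],[28,1.7,0,0,0,0],[34,1.8,0,0,0,0],[40,1.8,0,0,0,0],[46,1.8,0,0,0,0],[52,1.9,0,0,0,0],[52,1.9,0,0,0,0],[52,1.9,0,0,0,0]]], "newtons": 20}}

```text
time: 10.4
tool_pos: [508.6, -59.1, 74.8]
tcp_rot: [-180.0, 0.8, 0.4]
ft_force: [-17.7, -5.5, -3.9]
finger_gap: 12.8
grip_force: 33.1
```

Run:
```python
from h import *
w=snap('wrist','w6'); t=r.sense(); print(t['tool_pos'],t['ft_force'],t['finger_gap'],t['tcp_rot'],w['eye'],w['attitude'])
print(proj(w,[619,-59,68]),proj(w,[606,-60,88]))
```

```text
[508.61197394 -59.07374572  74.75495564] [-17.9161257   -6.98496618  -5.41137168] 12.582164463500845 [-179.98403374    0.83527385    0.37680585] [591.37913788 -57.41305136 195.58996246] [-1.90774151e+01  2.41271590e-02 -8.96252927e+01]
[281.80240279 -27.74301903] [286.23282253  10.63744302]
```

View pics/w6.png

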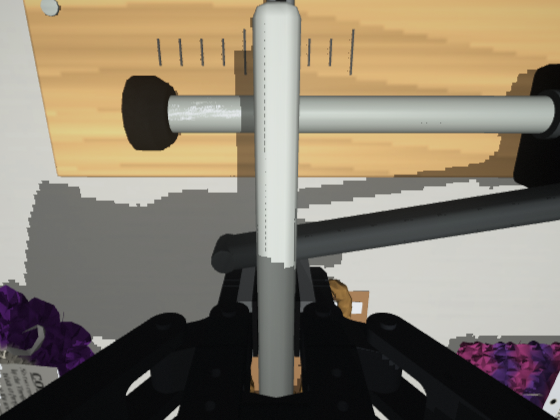

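The bar is at cols 255–300, the fingers touch the lever at (230,252), and the pointer is just out of view at the top. Sliding on.

{"fn": "step_arm", "kwargs": {"targets": [[[4,0,1,0,0,0],[8,0,2,0,0,0],[12,0.1,2,0,0,0],[15,0.1,2,0,0,0],[15,0.1,2,0,0,0],[15,0.1,2,0,0,0]]]}}

```text
time: 10.95
tool_pos: [522.5, -58.9, 76.0]
tcp_rot: [-180.0, 1.0, 0.4]
ft_force: [-20.8, -6.2, -4.3]
finger_gap: 12.8
grip_force: 31.7
```

Run:
```python
from h import *
w=snap('wrist','w7'); t=r.sense(); print(t['tool_pos'],t['ft_force'],t['finger_gap'],t['tcp_rot'],w['eye'],w['attitude'])
print(proj(w,[619,-59,68]),proj(w,[606,-60,88]))
cv2.imwrite('pics/c7.png',cv2.resize(w['img'][0:150,180:380],None,fx=4,fy=4))
```

```text
[522.53583115 -58.84471388  76.07779415] [-21.20697208  -4.49850208  -5.28049637] 12.892016082195259 [-179.96434393    0.96951992    0.37406988] [605.55641422 -57.24055498 196.68002034] [-1.92097232e+01  4.36371373e-02 -8.96292905e+01]
[281.90711821  23.90068152] [286.08708149  67.77205334]
```

View pics/c7.png

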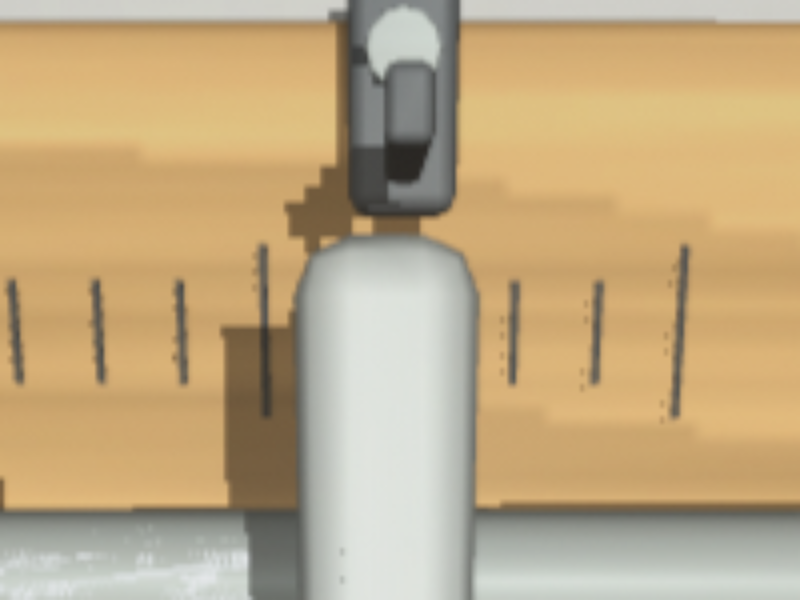

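Run:
```python
from h import *
w=np.load('pics/w7.npz')
m=ray(w,(282.1,25),68); print('mark',m)
for z in (84,88): 
    b=ray(w,(276.5,87),z); print('bar',b, 'mark-bar along stand y',m[1]-b[1]-(m[0]-b[0])*np.tan(np.radians(.4)))
```

```text
mark [618.68754046 -59.06405582  68.        ]
bar [600.77389804 -57.42064058  84.        ] mark-bar along stand y -1.7684780878106077
bar [600.94367139 -57.41424777  88.        ] mark-bar along stand y -1.7736856410690889
```

The pointer's top face is at crop (410,100) and the bar centre is at col 388, so the bar is about 1.7 mm too far out. I'll correct that and finish the slide.

{"fn": "step_arm", "kwargs": {"targets": [[[0,-1,0,0,0,0],[2,-1.6,0,0,0,0],[5,-1.6,1,0,0,0],[8,-1.6,1,0,0,0],[10,-1.6,1,0,0,0],[10,-1.6,1,0,0,0],[10,-1.6,1,0,0,0]]]}}

```text
time: 11.58
tool_pos: [532.6, -60.4, 77.0]
tcp_rot: [-180.0, 1.0, 0.4]
ft_force: [-20.2, -4.8, -5.1]
finger_gap: 12.8
grip_force: 30.7
```

Run:
```python
from h import *
w=snap('wrist','w8'); t=r.sense(); print(t['tool_pos'],t['ft_force'],t['finger_gap'],t['tcp_rot'])
g=w['img'].sum(2).astype(int)//3
M=proj(w,[618.7,-59,68]); B=proj(w,[600.9,-59,88]); print(M,B)
for v in (int(M[1]),int(M[1])+3,int(B[1])): print(v,list(zip(range(250,312),g[v,250:312].tolist())))
```

```text
[532.56180666 -60.43106001  76.96520643] [-20.47800529  -6.17846172  -6.20197483] 12.655636383114294 [-179.96019337    0.96513734    0.37008965]
[276.6448706   59.27583536] [276.30582813 123.23931132]
59 [(250, 183), (251, 183), (252, 184), (253, 183), (254, 183), (255, 183), (256, 183), (257, 183), (258, 183), (259, 183), (260, 183), (261, 122), (262, 103), (263, 78), (264, 83), (265, 99), (266, 113), (267, 128), (268, 136), (269, 136), (270, 114), (271, 86), (272, 100), (273, 120), (274, 130), (275, 133), (276, 135), (277, 137), (278, 137), (279, 136), (280, 133), (281, 118), (282, 96), (283, 104), (284, 131), (285, 137), (286, 129), (287, 117), (288, 104), (289, 82), (290, 136), (291, 177), (292, 182), (293, 182), (294, 182), (295, 183), (296, 183), (297, 182), (298, 182), (299, 183), (300, 182), (301, 183), (302, 182), (303, 183), (304, 182), (305, 183), (306, 182), (307, 183), (308, 182), (309, 182), (310, 182), (311, 182)]
62 [(250, 175), (251, 175), (252, 175), (253, 175), (254, 175), (255, 175), (256, 175), (257, 175), (258, 175), (259, 175), (260, 175), (261, 117), (262, 97)
[... 622 characters left out ...]
 90), (254, 88), (255, 104), (256, 128), (257, 153), (258, 168), (259, 176), (260, 182), (261, 188), (262, 195), (263, 200), (264, 206), (265, 211), (266, 216), (267, 221), (268, 223), (269, 224), (270, 225), (271, 225), (272, 225), (273, 224), (274, 225), (275, 224), (276, 224), (277, 223), (278, 224), (279, 224), (280, 223), (281, 223), (282, 223), (283, 222), (284, 223), (285, 223), (286, 220), (287, 218), (288, 214), (289, 209), (290, 204), (291, 199), (292, 191), (293, 187), (294, 182), (295, 170), (296, 149), (297, 126), (298, 130), (299, 160), (300, 166), (301, 167), (302, 166), (303, 165), (304, 166), (305, 166), (306, 167), (307, 166), (308, 166), (309, 167), (310, 167), (311, 169)]
```

The bar and mark agree to about 0.3 mm. Pushing the lever further to confirm it is on its stop.

{"fn": "step_arm", "kwargs": {"targets": [[[1,0,0,0,0,0],[2,0,0,0,0,0],[3,0,0,0,0,0],[4,0,0,0,0,0],[4,0,0,0,0,0],[4,0,0,0,0,0]]]}}

```text
time: 12.13
tool_pos: [533.8, -60.4, 76.9]
tcp_rot: [-179.9, 1.3, 0.4]
ft_force: [-36.2, -5.4, 8.8]
finger_gap: 12.4
grip_force: 40.0
```

Run:
```python
from h import *
w=snap('wrist','w9'); t=r.sense(); print(t['tool_pos'],t['ft_force'],t['finger_gap'],t['tcp_rot'])
g=w['img'].sum(2).astype(int)//3
M=proj(w,[618.7,-59,68]); B=proj(w,[600.9,-59,88]); print(M,B)
print(g[int(M[1])+2,262:292]); print(g[int(B[1]),250:302])
```

```text
[533.80623309 -60.40789256  76.8937626 ] [-37.21043413  -4.50669663   8.60011192] 12.623639427614632 [-179.94363231    1.33287453    0.37131489]
[276.68902024  63.05985003] [276.33307855 128.01055416]
[ 93  73  61  65  69  73  73  74  74  78 101 120 132 134 136 136 135 135
 132 119  99 106 132 136 129 117 106  84 136 176]
[ 92  92  92  91  87 104 129 153 169 178 183 189 195 201 207 212 218 222
 224 225 225 225 226 225 225 224 225 224 224 224 223 223 223 224 223 223
 221 218 215 210 206 200 193 187 183 172 150 128 130 159 164 164]
```

View pics/w9.png

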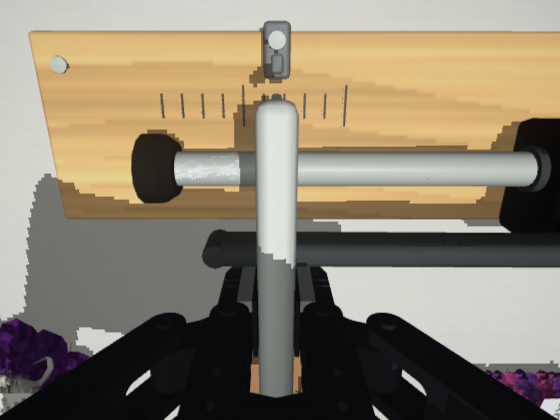

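The lever is parallel to the rod and stalled on its stop, with the bar level with the pointer. I'll ease the push a little and check before handing in.

{"fn": "step_arm", "kwargs": {"targets": [[[-1,0,0,0,0,0],[-2,0,0,0,0,0],[-2,0,0,0,0,0],[-2,0,0,0,0,0],[-2,0,0,0,0,0],[-2,0,0,0,0,0]]]}}

```text
time: 12.68
tool_pos: [533.7, -60.4, 76.9]
tcp_rot: [-180.0, 1.1, 0.4]
ft_force: [-24.2, -5.0, -1.3]
finger_gap: 12.4
grip_force: 39.0
```

Run:
```python
from h import *
t=r.sense(); print(t['tool_pos'],t['ft_force'],t['finger_gap'],t['grip_force'],np.abs(t['qd']).max())
if abs(t['tool_pos'][0]-533.8)<.8 and abs(t['tool_pos'][1]+60.4)<.6: print(r.hand_in())
```

```text
[533.74872921 -60.40212322  76.9079899 ] [-24.16982582  -4.99901602  -1.26888665] 12.415793840156477 38.99606175720692 0.08641537746363238
the job is handed in; nothing more can be done
None
```

The wooden button is in the basket, the leg is held at the mark (bar within about 0.3 mm by the wrist camera) with the lever shut on its stop, and the job was handed in at about 12.7 s, verdict not shown.

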